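Close the inspection fixture's clamp plate and draw latch

TASK

Close up the holding fixture over the valve body: pick up the loose clamp plate by its handle, keep it level, and lower it gently over the two guide pins, its keeper towards the latch, until it sits fully home on its rests. Then raise the latch lever, hook the bail's cross bar over and behind the plate's keeper, and press the lever down past centre until it is fully closed. Leave everything else on the table as it stands.

Things in the scene. Friction and masses are not known exactly. Their poses are not given: they have to be found in the camera images.
- fixture: Fixture, fixed; place and yaw vary. Dark steel base 15 mm thick, x -155 to +70, y +-75 mm, silvery flanged valve body in the middle. Origin on the table, under the middle of the plate's place; z up, x away from the latch, which is on the -x side. Four round rests, tops 50 mm up, at x +-36, y +-50 mm; on two, at (+36,+50) and (-36,-50), guide pins 12 mm thick, last 7 mm tapered to 5 mm, tops 77 mm up.
- home (a point): Fixed: where the handle centre (point plate_grip) is when the plate is fully home, 84 mm above the fixture's origin. Axes: the fixture's; when home the plate has the same axes.
- clamp_plate: Loose clamp plate, origin at the centre of its underside, z up. Aluminium, 100 (x) x 130 (y) x 10 mm, about 0.45 kg. Through holes 15 mm across at (+36,+50) and (-36,-50) mm for the pins. On its -x edge a tongue 18 mm wide, level with the plate, reaches out to x = -82 mm and carries the keeper. Starts flat on the table in one of two places, turned.
- plate_grip (a point): Centre of the plate's handle: an upright black rib in the middle of its top, 56 mm long (x), 14 mm thick (y), 40 mm tall, its top 50 mm above the plate's underside; this point is 34 mm above the underside. Axes: the plate's.
- keeper (a point): On the plate: where the bail's bar (its centre) rests when latched: x = -69.5 mm, 13.5 mm above the plate's underside. The keeper, a steel lip 5 mm thick, 18 mm wide, 12 mm tall, stands on the tongue at x = -78 to -73 mm, leaning slightly to the handle; the bar must lie on its handle (+x) side, below its top. Axes: the plate's.
- keeper_home (a point): Fixed: where the point keeper is when the plate is fully home, 63.5 mm above the table. Axes: the fixture's.
- latch_pivot (a point): Fixed: the hinge axis of the latch lever (along the fixture's y), at x = -114 mm of the fixture's origin, 50 mm above the table. Axes: the fixture's.
- lever_grip (a point): Point on the latch lever's handle, 50 mm from the pivot, mid-thickness. The handle is a steel bar 16 mm wide (along the fixture's y), 7 mm thick, its end 65 mm from the pivot; it can be pinched across its width.
- bail_bar (a point): Centre of the bail's cross bar, 7 mm thick, along the fixture's y. The bail is a U-shaped steel loop: side rods 6 to 8 mm thick, 36 mm apart; bar 59.5 mm from its hinge, which is on the lever, 16 mm from the lever's pivot. A spring (3 N/mm) lets the loop stretch up to 8 mm; latched it is stretched about 2.6 mm.
- lever (a joint): Latch lever, rad. 0: closed on its stop, handle pointing away from the plate, 0.05 below level. Grows as the handle is raised towards the plate; it then points (joint - 0.05) above level; 1.62 upright, 1.75 stop. Friction holds it where left. At 1.5 or more the bail is slack enough for its bar to pass over the keeper; centre is passed at 0.26. The bail's hinge is 0.506 rad on from the handle, below it when closed.
- bail (a joint): Bail's angle to the lever, rad; 0 when latched; grows as the bar is swung up away from the plate, to 2.3 (stop). The bail points (0.361 + bail - lever) above level, towards the plate. Light friction holds it on the lever while it stands steep, so it swings along as the lever moves; a light push tips it, and below about 0.65 above level it drops and lies by its own weight.
- gauge_tray: Bystander: grey open tray 150 x 110 x 35 mm holding steel cylinder gauges up to 60 mm tall. Loose; leave it alone. Origin: centre of its underside.
- caliper: Bystander: flat steel vernier caliper, 220 mm long, 11 mm thick. Loose; leave it alone. Origin: centre of its underside.
- flange: Bystander: flat steel ring 80 mm across, 18 mm thick. Loose; leave it alone. Origin: centre of its underside.
- cleaner: Bystander: white bottle 60 mm across, 170 mm tall. Loose; leave it alone. Origin: centre of its underside.
- setting_disc: Bystander: small steel cylinder 24 mm across, 22 mm tall, standing on the fixture's base beside the latch (the base's top is 15 mm above the table). Loose; leave it alone. Origin: centre of its underside.
- wrench: Bystander: steel wrench 160 mm long lying flat. Loose; leave it alone. Origin: centre of its underside.
- vee_block: Bystander: steel block 60 x 40 mm, 47 mm tall. Loose; leave it alone. Origin: centre of its underside.
Mind the look-alikes: they are no part of the job. Leave any blue or green look-alike of the clamp_plate alone.

How it is judged (in metres and radians):
On the way, in this order (a step that is already met when the one before it is completed fails the run):
1. the clamp plate sits fully home on its rests over both pins, keeper towards the latch (distance between plate_grip and home below 0.006 m and distance between keeper and keeper_home below 0.008 m and z of plate_grip in the frame of home below 0.003 m and angle between plate_grip's own z axis and vertical below 0.04 rad), for 0.2 s.
2. with the lever still raised, the bail's bar lies behind the keeper, below its top (all of step 1 and x of bail_bar in the frame of keeper between -0.004 and 0.035 m and y of bail_bar in the frame of keeper between -0.01 and 0.01 m and z of bail_bar in the frame of keeper below 0.006 m and value of joint lever above 0.8 rad), for 0.1 s.
At the end, for the whole second after the job is handed in: the plate is fully home (within 6 mm of home, at most 3 mm high, tilted under 0.04 rad), the bail's bar lies behind the keeper (within 5 mm of its place and below the keeper's top) and the lever is closed (joint under 0.12 rad) (all of step 1 and x of bail_bar in the frame of keeper between -0.004 and 0.005 m and y of bail_bar in the frame of keeper between -0.01 and 0.01 m and z of bail_bar in the frame of keeper below 0.006 m and value of joint lever below 0.12 rad); the robot touches nothing.
It fails at once if the clamp plate is tilted by more than 17 degrees (angle between plate_grip's own z axis and vertical above 0.3 rad).
It fails at once if the clamp plate is dropped onto the fixture: falling faster than 0.4 m/s within 25 mm of home (distance between plate_grip and home below 0.025 m and linear speed of clamp_plate above 0.4 m/s).
It fails at once if another thing on the table is moved by more than 30 mm or knocked over (distance of any of gauge_tray, caliper, flange, cleaner, setting_disc, wrench, vee_block from where it was at the start of the episode above 0.03 m or angle between cleaner's own z axis and vertical above 0.5 rad).
It also fails if it takes over 72 s, if anything falls off the work surface, if the arm or the gripper's body presses on something with over 40 N, if the wrist force passes 120 N, or if a joint passes its speed limit or range.

ROBOT

A 6-joint arm with a two-finger parallel gripper is mounted at the origin on the work surface. World frame = base frame: x ahead of the robot, y to its left, z up, the work surface at z = 0. Lengths are in mm, angles in rad, forces in N, time in s.
With the tool pointing down it reaches from about 350 to 775 mm from the base axis. Payload 7.3 kg.
Tool frame: the origin (TCP) lies midway between the tips of the shut fingers; the grasp point (between the pads) lies grip_point_offset behind it (grip_point_offset is the distance from the TCP to the grasp point, in mm); z points along the fingers, y is the line along which they close (so a half turn about z gives the same grasp; the last joint's range is limited). The gripper opens to 92 mm and grips with 3 to 60 N. Pads are 19 mm wide; open, the fingers measure 130 mm over their backs; the gripper's body (75 mm by 190 mm) begins 47 mm behind the grasp point.
Start: joints at [1.139, 0.342, 1.524, -0, 1.275, -0.146], TCP at [147.995, 503.728, 226.741] pointing down, gripper open.
Joint ranges: [-2.53, 2.53], [-0.77, 2.02], [0.04, 2.7], [-1, 4.14], [0.28, 2.66], [-3.11, 3.11]. Speed limits (rad/s): [2.57, 2.57, 3.14, 3.14, 3.14, 3.14].

INTERFACE

Orientations are given as [roll, pitch, yaw] about the fixed x, y, z axes, in that order (R = Rz(yaw) Ry(pitch) Rx(roll)).
In Python, from plant import read_state, camera, sign_off, spot_in, trace, pinpoint, grip_point_offset gives the robot as it stands. The module is installed in compiled form; this text tells all that it offers.
- The arm moves only by the tool arm_command, never from a script. Its argument "steps" is one flat list of numbers, 5 for each row, row after row: the opening, from -1 (shut) to 1 (fully open), then the shift along the tool's x, y, z as a fraction of full scale, then the turn about the tool's z as a fraction of full scale. A call has exactly 8 rows; each row shifts and turns the commanded pose from where the row before left it, along the tool's axes as they then stand; what a row does not reach is not made up. Full scale, the value 1, is 10 cm for a shift and 60 degrees for a turn. A row lasts 1/10 s, in which the tool goes at most 50 mm and 8.59 degrees, less where a joint would pass 70% of its speed; a pose out of reach is approached as far as the arm can. A call with a number of a shift or a turn outside -1 to 1 is refused whole. A call with a gripper value outside its range is refused whole. The fingers move at their own pace and stop on an object; the grip force is fixed at half the most. Time passes only in rows, so rows that do not move let the fingers close, or fill a call up. It gives the time, the measured TCP pose, the force, the opening and the grip force at its end, in the units of the state.
- read_state(): the state, without advancing time (a new reading comes with each control period).
- camera(name): name is "side" or "top"; returns a dict with "image" (480x640x3 uint8, blue, green, red), "z_map" (480x640 float32, mm along the optical axis (not along the pixel's ray), 0 where there is no reading), "mtx" (3x3 intrinsics, pixels), "dist" ([k1, k2, p1, p2, k3] as OpenCV has them; the pictures are not rectified), "R" (3x3) and "t" (3): a world point X has camera coordinates R X + t. Camera axes: x right, y down, z forward; pixel columns grow to the right and rows downward; lengths in mm; the calibration is good to about 2 mm. A picture is of the moment at which its call begins.
- sign_off(): hands the job in; it is judged then, once.
Trained networks look in a picture, given as the dict that the camera call returned (one of the last four; its "shot" number tells which), for a name from the list of things; names that differ only in an ending like _2 or _b are one class to them, and where a whole thing is asked for, a point or a joint stands for the part that bears it (a point fixed in the world has none). Each returns a list of dicts, best first, with "conf" (0 to 1); they miss things now and then, are a little off and sometimes report something else, mostly with a low value. They report only what shows in the picture. A call takes as long as a camera call. They do not tell look-alikes from the thing itself.
- spot_in(picture, name): "uv" ([column, row] in pixels, amid what is visible of it).
- trace(picture, name): "region" (480x640 bool, what is visible of it) and "uv" ([column, row] in pixels, amid what is visible of it).
- pinpoint(picture, name): "uv" ([column, row] in pixels: a listed point, or the origin of a listed thing).
The state is a dict: "t": time; "joint_positions": joint angles; "qd": joint speeds; "tau": joint torques, N m; "tcp_pos": TCP position; "ee_rot": TCP orientation; "wrist_force": force on the tool from outside, world axes, zero at the start; "wrist_torque": the same for the moment, N m; "width": opening from 0.0 (shut) to 1.0 (fully open); "grip_force": force on a finger pad.
Only numpy, scipy, OpenCV 4.12 (cv2) and the standard library are available. Lean on these libraries where they do the work, as an engineer would, in place of code of your own. Each camera call takes 0.05 s, during which the arm holds its last target. There are 200 camera calls.

## Working session

There is one attempt and no reset: what is moved stays moved. The work goes in short steps, Python scripts to look and compute and a tool call to move; the robot and the scene stay as the last step left them, time stands still between calls to the robot, and variables do not carry over. Pictures are saved under pics/ and viewed, at most 10 in all, crops included, and the job is handed in when it is done.

Besides the shell and the picture viewer there is one more tool, called as name(argument=value, ...) on one line, values as JSON. arm_command: Moves the arm, as the interface text tells. Shift numbers are shares of 10 cm and turn numbers shares of 60 degrees, none past 1 either way. Its arguments: {"type":"object","properties":{"steps":{"type":"array"}},"required":["steps"]}

```bash
mkdir -p pics
cat > h.py <<'E'
import numpy as np, cv2
from plant import *
from scipy.spatial.transform import Rotation as Ro
def ray(p,uv):
    n=cv2.undistortPoints(np.array([[uv]],float),p["mtx"],np.array(p["dist"]))[0,0]
    d=np.array(p["R"]).T@np.array([n[0],n[1],1.]); c=-np.array(p["R"]).T@np.array(p["t"]).ravel()
    return c,d
def atz(p,uv,z):
    c,d=ray(p,uv); return c+d*(z-c[2])/d[2]
def depthpt(p,uv):
    u,v=[int(round(x)) for x in uv]; w=p["z_map"][max(0,v-2):v+3,max(0,u-2):u+3]; w=w[w>0]
    c,d=ray(p,uv); return c+d*(np.median(w) if len(w) else np.nan)
def tri(p1,a,p2,b):
    A=[];B=[]
    for p,uv in((p1,a),(p2,b)):
        c,d=ray(p,uv); d=d/np.linalg.norm(d); M=np.eye(3)-np.outer(d,d); A.append(M);B.append(M@c)
    return np.linalg.solve(sum(A),sum(B))
def proj(p,X):
    r,_=cv2.Rodrigues(np.array(p["R"])); return cv2.projectPoints(np.array(X,float).reshape(-1,1,3),r,np.array(p["t"],float),p["mtx"],np.array(p["dist"]))[0].reshape(-1,2)
E
cat > a.py <<'E'
from h import *
np.set_printoptions(precision=1,suppress=True)
T=camera("top");S=camera("side")
cv2.imwrite("pics/t0.png",T["image"]);cv2.imwrite("pics/s0.png",S["image"])
print(grip_point_offset, read_state())
for n in ["fixture","home","clamp_plate","plate_grip","keeper","keeper_home","latch_pivot","lever_grip","bail_bar"]:
    for nm,P in(("T",T),("S",S)):
        for r in pinpoint(P,n)[:4]: print(n,nm,np.array(r["uv"]),round(r["conf"],2),depthpt(P,r["uv"]))
E
python3 a.py
```

```text
18.8 {'t': 0.1, 'joint_positions': array([ 1.1,  0.3,  1.5, -0. ,  1.3, -0.1]), 'qd': array([-0., -0., -0.,  0.,  0., -0.]), 'tau': array([  0. , -43.2, -24.5,   0.1,   0.1,  -0. ]), 'tcp_pos': array([147.8, 503.4, 226.1]), 'ee_rot': array([-3.1, -0. ,  2.9]), 'wrist_force': array([ 0.1,  0.5, -0.5]), 'wrist_torque': array([0., 0., 0.]), 'grip_force': 0.0, 'width': 0.9985428732908441}
fixture T [286.1 236.4] 0.69 [522.1  73.4  48.4]
fixture S [326.  239.5] 0.84 [521.4  54.2  28.6]
fixture S [364.3 450.1] 0.41 [ 521.4 -426.     9.9]
home T [283.5 231.5] 0.94 [533.7  79.9  49.5]
home T [312.6 242.9] 0.59 [513.5  10.1  14.1]
home S [330.  213.1] 0.75 [538.9 118.4  45.4]
home S [308.9 255.4] 0.44 [480.5  25.9  13.7]
clamp_plate T [478.  173.8] 0.97 [ 697.4 -403.7   11.7]
clamp_plate T [464.7 250.1] 0.87 [ 496.1 -351.9   45.9]
clamp_plate T [431.7 353.1] 0.83 [ 256.6 -265.7   49.3]
clamp_plate S [465.4 432.6] 0.89 [ 690.5 -430.    34.3]
clamp_plate S [202.2 394.6] 0.82 [ 258.  -306.8   46. ]
clamp_plate S [350.4 422.7] 0.72 [ 504.  -384.1   30.9]
clamp_plate S [424.1 196.2] 0.37 [766.7 16
[... 463 characters left out ...]
 0.75 [ 734.6 -343.     7.9]
keeper T [311.8 244.8] 0.42 [508.7  12.   14.2]
keeper S [200.3 425. ] 0.94 [ 275.  -441.1  184.3]
keeper S [475.5 391.1] 0.9 [ 738.1 -343.7   12.7]
keeper S [366.3 454.4] 0.61 [ 522.1 -438.4   19.5]
keeper_home T [311.5 241.2] 0.86 [517.7  12.9  13.7]
keeper_home S [321.  239.3] 0.96 [510.8  57.1  27.7]
latch_pivot T [327.3 251.5] 0.74 [485.5 -25.3  58. ]
latch_pivot T [390.6 284.2] 0.47 [ 413.1 -176.9   34.8]
latch_pivot S [315.4 265. ] 0.89 [486.2 -46.5  61.1]
latch_pivot S [294.2 167.6] 0.71 [478.1 323.9  17.3]
lever_grip T [337.8 254.4] 0.74 [474.2 -48.7  89.2]
bail_bar T [332.7 250.7] 0.4 [485.1 -37.4  73.5]
bail_bar S [310.7 247.1] 0.51 [486.8  45.8  18.2]
```

View pics/t0.png

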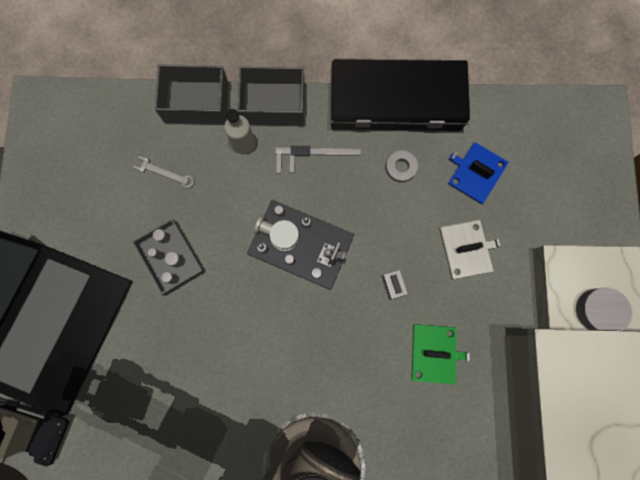

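View pics/s0.png

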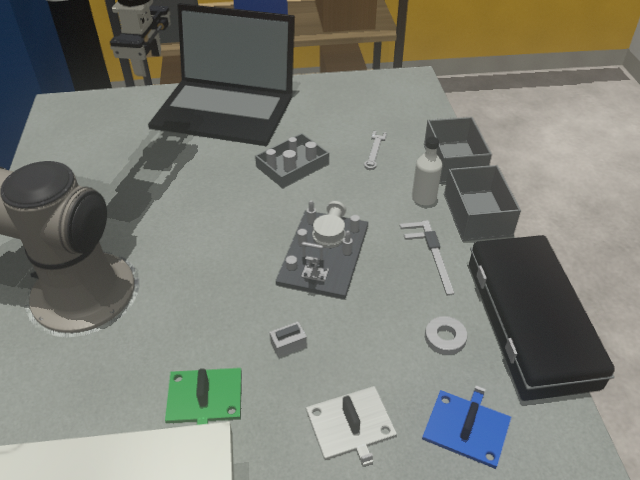

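The top view shows the aluminium plate at about (467,248) with its keeper at (497,242). The fixture is at (300,243) with its latch at (333,252). The blue plate (480,172) and green plate (436,353) are look-alikes. I'll measure both and zoom in on the latch.

```bash
cat > b.py <<'E'
from h import *
np.set_printoptions(precision=1,suppress=True)
T=camera("top");S=camera("side")
def cloud(p,m):
    v,u=np.nonzero(m&(p["z_map"]>0)); n=cv2.undistortPoints(np.c_[u,v].astype(float).reshape(-1,1,2),p["mtx"],np.array(p["dist"])).reshape(-1,2)
    C=np.c_[n,np.ones(len(n))]*p["z_map"][v,u][:,None]; return (C-np.array(p["t"]).ravel())@np.array(p["R"])
ref={"clamp_plate":(467,248),"fixture":(300,243)}; refS={"clamp_plate":(352,425),"fixture":(325,250)}
for n in ref:
  for P,rf in((T,ref),(S,refS)):
    rs=trace(P,n); 
    if not rs: print(n,"none"); continue
    r=min(rs,key=lambda r:np.hypot(*(np.array(r["uv"])-rf[n])))
    X=cloud(P,r["region"]); zt=10 if n=="clamp_plate" else 15
    Y=X[abs(X[:,2]-zt)<6][:,:2].astype(np.float32)
    print(n,r["uv"],len(X),cv2.minAreaRect(Y), Y.mean(0))
    if n=="clamp_plate":
        H=X[X[:,2]>42][:,:2].astype(np.float32); print(" handle top",H.mean(0),cv2.minAreaRect(H))
    else:
        for lo,hi in((44,56),(66,82)):
            Z=X[(X[:,2]>lo)&(X[:,2]<hi)]; print(lo,Z[:40])
for n in ["home","keeper_home","latch_pivot","plate_grip","keeper","lever_grip","bail_bar"]:
    a=pinpoint(T,n);b=pinpoint(S,n)
    for i in a[:3]:
        for j in b[:3]:
            q=tri(T,i["uv"],S,j["uv"]); e=np.hypot(*(proj(T,q)[0]-i["uv"]))
            if e<2: print(n,q,round(e,1),i["conf"],j["conf"])
a=cv2.resize(T["image"][195:295,240:360],None,fx=4,fy=4,interpolation=cv2.INTER_CUBIC)
b=cv2.resize(S["image"][195:300,270:375],None,fx=4,fy=4,interpolation=cv2.INTER_CUBIC)[:400,:400]
cv2.imwrite("pics/c1.png",np.hstack([a[:, :400],b[:,:]]))
E
python3 b.py
```

```text
clamp_plate [470.1, 248.2] 2222 ((508.1542053222656, -378.0976867675781), (128.52159118652344, 126.82527923583984), 12.001595497131348) [ 505.3 -367.7]
 handle top [ 504.3 -366.8] ((503.9445495605469, -365.84869384765625), (14.134254455566406, 58.03258514404297), 13.165495872497559)
clamp_plate [351.0, 425.9] 4143 ((510.38446044921875, -384.4024658203125), (129.93655395507812, 134.17420959472656), 11.32180404663086) [ 507.  -375.5]
 handle top [ 506.1 -370.5] ((506.61114501953125, -368.38458251953125), (15.192374229431152, 56.92536163330078), 11.284757614135742)
fixture [300.4, 245.2] 5389 ((511.1083679199219, 40.27378845214844), (224.65843200683594, 150.79989624023438), 67.83921813964844) [505.4  32.6]
44 [[596.4  97.4  49. ]
 [596.6  95.   48.6]
 [596.6  92.6  48.7]
 [596.7  90.2  48.4]
 [593.9  99.7  49.2]
 [594.1  97.3  48.3]
 [592.9  94.5  53.3]
 [594.3  92.5  48. ]
 [594.2  90.1  48.4]
 [594.7  87.8  46.9]
 [590.8 101.8  51.5]
 [591.2  99.6  49.7]
 [592.4  97.5  45.4]
 [592.   95.   47.2]
 [591.9  92.5  47.7]
 [591.3  89.9  50.2]
 [592.3  87.8  46.2]
 [589.2 102.1  48. ]
 [588.
[... 2884 characters left out ...]
.2  23.4  76.7]
 [561.3  23.7  76.1]
 [563.7  25.2  74.4]
 [557.6  26.   71.4]
 [559.5  24.8  72.3]
 [561.2  22.7  74.2]
 [563.1  21.2  75.4]
 [565.9  24.7  71.6]
 [557.2  23.3  71.2]
 [559.2  22.6  71.6]
 [560.9  20.3  73.6]
 [563.2  21.6  72. ]]
keeper_home [501.2  10.5  70.7] 0.4 0.73 0.64
keeper_home [ 554.6  554.9 -595.9] 1.2 0.33 0.5
latch_pivot [483.4 -29.1  46. ] 1.4 0.81 0.93
plate_grip [ 254.4 -278.5   21.2] 0.3 0.88 0.67
plate_grip [ 710.6 -405.3   31.9] 0.4 0.8 0.97
keeper [ 743.5 -344.7    3.6] 1.1 0.94 0.68
keeper [ 522.8 -437.1   18.5] 0.7 0.67 0.8
keeper [ 248.5 -341.8    2.9] 1.8 0.61 0.9
lever_grip [478.3 -49.2  99.2] 1.2 0.44 0.68
bail_bar [481.3 -38.4 112.1] 1.8 0.56 0.41
```

View pics/c1.png

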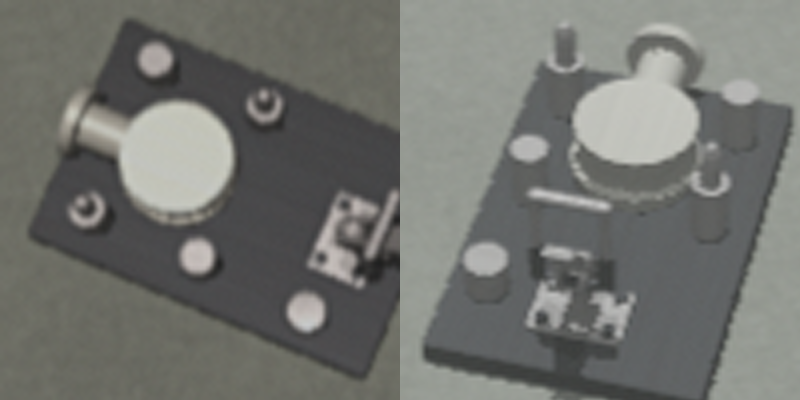

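Measured so far:
- **Fixture:** origin about (527.5, 79), yaw about 67.8°.
- **Plate:** handle at about (505, −368), yaw about 103°.
- **Latch:** lever closed, bail standing upright and leaning away from the plate.

Next is a small helper that turns target poses into rows.

```bash
cat > plan.py <<'E'
import sys
from h import *
# args: grip vmax(mm/row) then waypoints x,y,z,yawdeg ; prints rounded rows
def plan(grip,vmax,wps):
    s=read_state(); p=np.array(s["tcp_pos"],float); R=Ro.from_euler("xyz",s["ee_rot"])
    e=np.degrees(s["ee_rot"]); print("from",p.round(1),e.round(2),"t",s["t"])
    yaw=e[2]; out=[]
    for w in wps:
        t=np.array(w[:3]); dy=(w[3]-yaw+180)%360-180
        n=int(max(1,np.ceil(np.linalg.norm(t-p)/vmax),np.ceil(abs(dy)/8.3)))
        for i in range(n):
            k=n-i; d=(t-p)/k; dyw=((w[3]-yaw+180)%360-180)/k
            B=Ro.from_euler("z",yaw,degrees=True)*Ro.from_euler("x",180,degrees=True)
            sh=np.round(B.inv().apply(d)/100,2 if vmax>15 else 3); tr=np.round(-dyw/60,3)
            p=p+B.apply(sh*100); yaw-=tr*60
            out.append([grip,*[float(x) for x in sh],float(tr)])
    while len(out)%8: out.append([grip,0,0,0,0])
    for i in range(0,len(out),8): print("CALL",str([x+0 for r in out[i:i+8] for x in r]))
    print("end",p.round(1),yaw)
if __name__=="__main__": plan(float(sys.argv[1]),float(sys.argv[2]),[list(map(float,a.split(","))) for a in sys.argv[3:]])
E
python3 plan.py 0.2 45 400,130,220,145 505,-368,130,103
```

```text
from [148.  503.7 226.7] [179.99   0.   163.62] t 2.0
CALL [0.2, -0.32, -0.26, 0.01, 0.028, 0.2, -0.32, -0.25, 0.01, 0.028, 0.2, -0.33, -0.24, 0.01, 0.028, 0.2, -0.34, -0.23, 0.0, 0.028, 0.2, -0.34, -0.22, 0.01, 0.028, 0.2, -0.35, -0.21, 0.0, 0.028, 0.2, -0.36, -0.2, 0.01, 0.028, 0.2, -0.36, -0.2, 0.0, 0.029]
CALL [0.2, -0.37, -0.18, 0.01, 0.028, 0.2, -0.37, -0.17, 0.0, 0.029, 0.2, -0.38, -0.17, 0.01, 0.028, 0.2, -0.31, -0.29, 0.07, 0.058, 0.2, -0.33, -0.27, 0.08, 0.058, 0.2, -0.34, -0.25, 0.07, 0.058, 0.2, -0.36, -0.23, 0.08, 0.058, 0.2, -0.37, -0.21, 0.07, 0.059]
CALL [0.2, -0.38, -0.18, 0.08, 0.058, 0.2, -0.39, -0.16, 0.07, 0.059, 0.2, -0.4, -0.13, 0.08, 0.058, 0.2, -0.41, -0.11, 0.07, 0.059, 0.2, -0.42, -0.09, 0.08, 0.058, 0.2, -0.42, -0.06, 0.07, 0.059, 0.2, -0.42, -0.03, 0.08, 0.058, 0.2, 0, 0, 0, 0]
end [ 505.3 -368.   129.7] 103.02454422026307
```

arm_command(steps=[0.2,-0.32,-0.26,0.01,0.028,0.2,-0.32,-0.25,0.01,0.028,0.2,-0.33,-0.24,0.01,0.028,0.2,-0.34,-0.23,0.0,0.028,0.2,-0.34,-0.22,0.01,0.028,0.2,-0.35,-0.21,0.0,0.028,0.2,-0.36,-0.2,0.01,0.028,0.2,-0.36,-0.2,0.0,0.029])

```text
t: 2.8
tcp_pos: [332.2, 231.2, 221.9]
ee_rot: [3.141, 0.0, 2.619]
wrist_force: [1.0, 0.5, -1.1]
width: 0.601
grip_force: 0.0
```

arm_command(steps=[0.2,-0.37,-0.18,0.01,0.028,0.2,-0.37,-0.17,0.0,0.029,0.2,-0.38,-0.17,0.01,0.028,0.2,-0.31,-0.29,0.07,0.058,0.2,-0.33,-0.27,0.08,0.058,0.2,-0.34,-0.25,0.07,0.058,0.2,-0.36,-0.23,0.08,0.058,0.2,-0.37,-0.21,0.07,0.059])

```text
t: 3.6
tcp_pos: [443.6, -80.1, 182.5]
ee_rot: [3.141, 0.0, 2.224]
wrist_force: [0.4, 0.2, -0.5]
width: 0.597
grip_force: 0.0
```

arm_command(steps=[0.2,-0.38,-0.18,0.08,0.058,0.2,-0.39,-0.16,0.07,0.059,0.2,-0.4,-0.13,0.08,0.058,0.2,-0.41,-0.11,0.07,0.059,0.2,-0.42,-0.09,0.08,0.058,0.2,-0.42,-0.06,0.07,0.059,0.2,-0.42,-0.03,0.08,0.058,0.2,0,0,0,0])

```text
t: 4.4
tcp_pos: [505.0, -372.6, 127.7]
ee_rot: [-3.141, 0.001, 1.793]
wrist_force: [0.3, -0.1, -0.3]
width: 0.6
grip_force: 0.0
```

```bash
python3 plan.py 0.2 22 505,-368,50,103 505,-368,17,103
```

```text
from [ 505.  -372.6  127.7] [-1.7996e+02  3.0000e-02  1.0272e+02] t 4.4
CALL [0.2, 0.01, 0.0, 0.19, -0.001, 0.2, 0.01, 0.0, 0.2, -0.001, 0.2, 0.01, 0.01, 0.19, -0.001, 0.2, 0.01, 0.0, 0.2, -0.002, 0.2, 0.0, 0.0, 0.16, 0.0, 0.2, 0.0, 0.0, 0.17, 0.0, 0.2, 0, 0, 0, 0, 0.2, 0, 0, 0, 0]
end [ 505.1 -368.4   16.7] 103.01971487217097
```

arm_command(steps=[0.2,0.01,0.0,0.19,-0.001,0.2,0.01,0.0,0.2,-0.001,0.2,0.01,0.01,0.19,-0.001,0.2,0.01,0.0,0.2,-0.002,0.2,0.0,0.0,0.16,0.0,0.2,0.0,0.0,0.17,0.0,0.2,0,0,0,0,0.2,0,0,0,0])

```text
t: 5.2
tcp_pos: [505.5, -363.4, 19.0]
ee_rot: [-3.142, -0.0, 1.804]
wrist_force: [0.5, -0.0, 1.2]
width: 0.604
grip_force: 0.0
```

arm_command(steps=[-1,0,0,0,0,-1,0,0,0,0,-1,0,0,0,0,-1,0,0,0,0,-1,0,0,0,0,-1,0,0,0,0,-1,0,0,0,0,-1,0,0,0,0])

```text
t: 6.0
tcp_pos: [505.4, -363.9, 18.8]
ee_rot: [-3.142, -0.0, 1.803]
wrist_force: [-0.4, -0.1, 2.5]
width: 0.15
grip_force: 29.8
```

```bash
python3 plan.py -1 22 505,-368,60,103 505,-368,170,103
```

```text
from [ 505.4 -363.9   18.8] [-180.     -0.    103.33] t 6.0
CALL [-1.0, -0.02, -0.01, -0.21, 0.003, -1.0, -0.02, 0.0, -0.2, 0.003, -1.0, 0.0, 0.0, -0.18, 0.0, -1.0, 0.0, 0.0, -0.18, 0.0, -1.0, 0.0, 0.0, -0.19, 0.0, -1.0, 0.0, 0.0, -0.18, 0.0, -1.0, 0.0, 0.0, -0.19, 0.0, -1.0, 0.0, 0.0, -0.18, 0.0]
end [ 505.3 -368.   169.8] 102.970125757534
```

arm_command(steps=[-1,0,0,-0.18,0,-1,0,0,-0.2,0,-1,0,0,-0.2,0,-1,0,0,-0.2,0,-1,0,0,-0.2,0,-1,0,0,-0.2,0,-1,0,0,-0.2,0,-1,0,0,-0.15,0])

```text
t: 6.8
tcp_pos: [505.2, -363.6, 172.1]
ee_rot: [-3.141, -0.001, 1.803]
wrist_force: [0.3, -0.0, -3.3]
width: 0.149
grip_force: 29.8
```

```bash
python3 plan.py -1 35 527.5,79,170,67.8 527.5,79,130,67.8
```

```text
from [ 505.2 -363.6  172.1] [-1.7999e+02 -4.0000e-02  1.0332e+02] t 6.8
CALL [-1.0, 0.33, 0.1, 0.0, 0.046, -1.0, 0.33, 0.08, 0.0, 0.046, -1.0, 0.33, 0.06, 0.0, 0.045, -1.0, 0.34, 0.05, 0.0, 0.046, -1.0, 0.34, 0.03, 0.0, 0.045, -1.0, 0.34, 0.01, 0.0, 0.046, -1.0, 0.34, 0.0, 0.0, 0.045, -1.0, 0.34, -0.02, 0.0, 0.046]
CALL [-1.0, 0.34, -0.03, 0.0, 0.045, -1.0, 0.34, -0.05, 0.01, 0.046, -1.0, 0.33, -0.07, 0.0, 0.045, -1.0, 0.33, -0.08, 0.01, 0.046, -1.0, 0.33, -0.1, 0.0, 0.045, -1.0, 0.0, 0.0, 0.2, 0.0, -1.0, 0.0, 0.0, 0.2, 0.0, -1.0, 0, 0, 0, 0]
end [527.2  79.1 130.1] 67.8029389893608
```

arm_command(steps=[-1.0,0.33,0.1,0.0,0.046,-1.0,0.33,0.08,0.0,0.046,-1.0,0.33,0.06,0.0,0.045,-1.0,0.34,0.05,0.0,0.046,-1.0,0.34,0.03,0.0,0.045,-1.0,0.34,0.01,0.0,0.046,-1.0,0.34,0.0,0.0,0.045,-1.0,0.34,-0.02,0.0,0.046])

```text
t: 7.6
tcp_pos: [518.2, -90.0, 171.0]
ee_rot: [-3.14, -0.001, 1.419]
wrist_force: [-0.3, -1.2, -4.6]
width: 0.151
grip_force: 30.0
```

arm_command(steps=[-1.0,0.34,-0.03,0.0,0.045,-1.0,0.34,-0.05,0.01,0.046,-1.0,0.33,-0.07,0.0,0.045,-1.0,0.33,-0.08,0.01,0.046,-1.0,0.33,-0.1,0.0,0.045,-1.0,0.0,0.0,0.2,0.0,-1.0,0.0,0.0,0.2,0.0,-1.0,0,0,0,0])

```text
t: 8.4
tcp_pos: [524.9, 79.2, 126.7]
ee_rot: [-3.135, 0.003, 1.184]
wrist_force: [-0.1, -0.2, -5.1]
width: 0.152
grip_force: 30.0
```

```bash
cat > c.py <<'E'
from h import *
np.set_printoptions(precision=1,suppress=True)
s=read_state(); print(s["t"],s["tcp_pos"],np.degrees(s["ee_rot"]))
T=camera("top");S=camera("side")
for n in ["plate_grip","keeper","clamp_plate"]:
    a=pinpoint(T,n);b=pinpoint(S,n)
    for i in a[:4]:
        for j in b[:4]:
            q=tri(T,i["uv"],S,j["uv"]); e=np.hypot(*(proj(T,q)[0]-i["uv"]))
            if e<3 and -60<q[1]<200: print(n,q,round(e,1),i["uv"],j["uv"],i["conf"],j["conf"])
a=cv2.resize(T["image"][185:285,240:340],None,fx=4,fy=4,interpolation=cv2.INTER_CUBIC)
b=cv2.resize(S["image"][175:275,280:380],None,fx=4,fy=4,interpolation=cv2.INTER_CUBIC)
cv2.imwrite("pics/d1.png",np.hstack([a,b]))
E
python3 c.py
```

```text
8.4 [524.9  79.2 126.7] [-179.6    0.2   67.8]
keeper [503.6   5.3 129.7] 0.5 [314.4, 238.6] [321.1, 221.8] 0.76 0.71
```

View pics/d1.png

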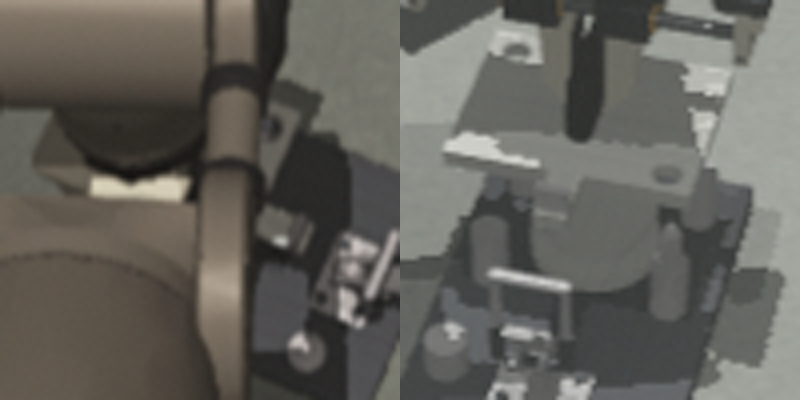

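The side view shows both plate holes, at about (309,187) and (347,219), with the front pin tip near (447,230)/4 in the crop. I'll compare hole and pin positions using the side camera.

```bash
cat > d.py <<'E'
from h import *
np.set_printoptions(precision=1,suppress=True)
S=camera("side"); s=read_state(); z=s["tcp_pos"][2]-18.9+10; print(s["tcp_pos"],s["wrist_force"])
ex=np.array([.378,.926]);ey=np.array([-.926,.378])
g=S["image"][165:285,270:380]; cv2.imwrite("pics/e1.png",cv2.resize(g,None,fx=5,fy=5,interpolation=cv2.INTER_CUBIC))
h1=atz(S,(309.2,186.8),z)[:2];h2=atz(S,(347,218.75),z)[:2]
d=h1-h2; print(h1,h2,"mid",(h1+h2)/2,"len",np.linalg.norm(d),"yaw",np.degrees(np.arctan2(d[1],d[0]))-54.25)
# depth cloud of plate top
v,u=np.mgrid[160:290,270:390]; u=u.ravel();v=v.ravel();zz=S["z_map"][v,u];k=zz>0;u=u[k];v=v[k];zz=zz[k]
n=cv2.undistortPoints(np.c_[u,v].astype(float).reshape(-1,1,2),S["mtx"],np.array(S["dist"])).reshape(-1,2)
X=(np.c_[n,np.ones(len(n))]*zz[:,None]-np.array(S["t"]).ravel())@np.array(S["R"])
m=abs(X[:,2]-z)<3.5; Y=X[m]; F=np.c_[(Y[:,:2]-[527.5,79])@ex,(Y[:,:2]-[527.5,79])@ey,Y[:,2]]
F=F[(abs(F[:,0])<110)&(abs(F[:,1])<90)]
print(len(F),F.min(0),F.max(0),"plate rect",cv2.minAreaRect(F[F[:,0]>-60][:,:2].astype(np.float32)))
t=F[F[:,0]<-62]; print("tongue",t.mean(0) if len(t) else None,t.min(0) if len(t) else None,t.max(0) if len(t) else None)
m=(X[:,2]>60)&(X[:,2]<82)&(np.hypot(X[:,0]-560,X[:,1]-26)<14); print("front pin",X[m].mean(0),m.sum(),X[m].max(0),X[m].min(0))
E
python3 d.py
```

```text
[527.7  78.7 130.3] [ 0.9  0.1 -4.4]
[494.4 124.9] [558.9  16.2] mid [526.7  70.6] len 126.43655323956749 yaw 66.45381909988212
1572 [-89.8 -66.8 117.9] [ 47.4  64.2 124.9] plate rect ((-6.261379241943359, -1.2374420166015625), (130.89337158203125, 107.46154022216797), 89.87334442138672)
tongue [-79.5  -2.4 121.5] [-89.8 -10.1 118. ] [-62.6   8.1 124.5]
front pin [561.1  22.8  69.5] 35 [566.1  32.2  77.3] [555.3  17.5  60.1]
```

View pics/e1.png

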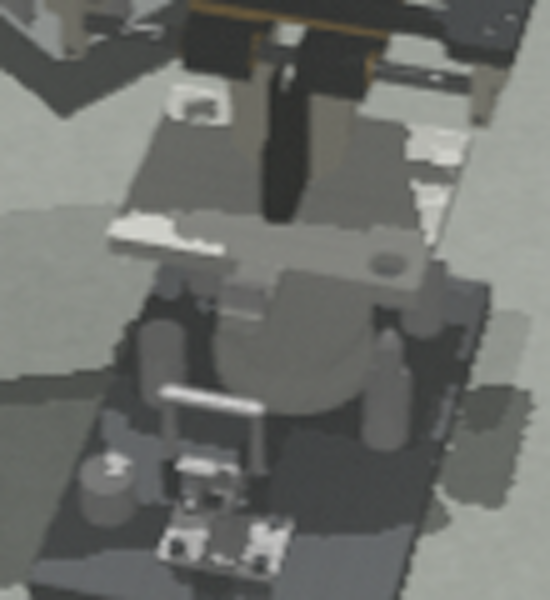

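```bash
cat > e.py <<'E'
from h import *
np.set_printoptions(precision=1,suppress=True)
S=camera("side"); s=read_state(); z=s["tcp_pos"][2]-8.9; print(s["tcp_pos"],np.degrees(s["ee_rot"]))
h1=atz(S,(310,186),z)[:2];h2=atz(S,(347.6,217.6),z)[:2];pin=atz(S,(347.6,231.8),77)[:2]
d=h1-h2; print(h1,h2,"mid",(h1+h2)/2,np.linalg.norm(d),"yaw",np.degrees(np.arctan2(d[1],d[0]))-54.25)
print("pin",pin,"pin-h2",pin-h2,"in fixture",np.array([[.378,.926],[-.926,.378]])@(pin-h2))
E
python3 e.py
```

```text
[527.6  78.7 130.2] [180.   -0.   67.8]
[496.4 127.5] [560.7  19.6] mid [528.6  73.5] 125.6298102122113 yaw 66.5401546019432
pin [562.5  23.2] pin-h2 [1.8 3.7] in fixture [ 4.1 -0.3]
```

arm_command(steps=[-1,0.045,0,0,0,-1,0,0,0.1,0,-1,0,0,0.1,0,-1,0,0,0.1,0,-1,0,0,0,0,-1,0,0,0,0,-1,0,0,0,0,-1,0,0,0,0])

```text
t: 9.7
tcp_pos: [529.4, 83.0, 100.1]
ee_rot: [3.141, -0.0, 1.183]
wrist_force: [0.2, 0.0, -3.7]
width: 0.151
grip_force: 30.0
```

```bash
cat > f.py <<'E'
from h import *
S=camera("side");s=read_state(); print(s["t"],s["tcp_pos"].round(1))
g=S["image"][175:275,285:375]; g=cv2.resize(g,None,fx=6,fy=6,interpolation=cv2.INTER_CUBIC); cv2.imwrite("pics/f1.png",g)
z=s["tcp_pos"][2]-8.9
o=np.array([527.4,79.]);ex=np.array([.378,.926]);ey=np.array([-.926,.378])
for a in((36,50),(-36,-50)): print("expect hole",a,proj(S,[*(o+a[0]*ex+a[1]*ey),z])[0].round(1), "pin", proj(S,[*(o+a[0]*ex+a[1]*ey),77])[0].round(1))
E
python3 f.py
```

```text
9.75 [529.3  83.  100.1]
expect hole (36, 50) [309.2 195.5] pin [309.4 200.4]
expect hole (-36, -50) [346.4 225.8] pin [346.2 230.7]
```

View pics/f1.png

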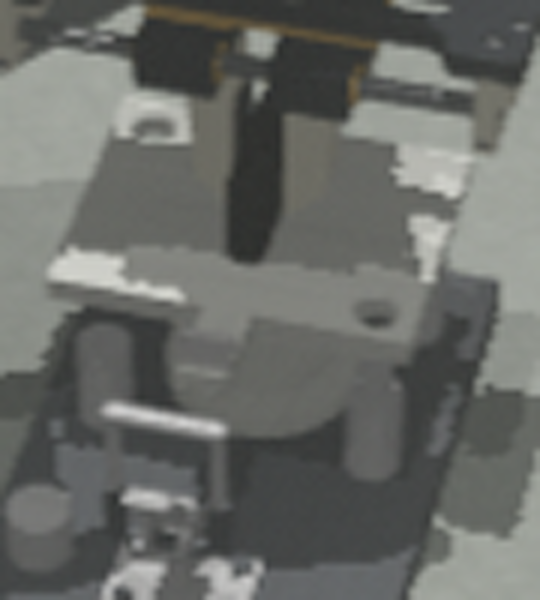

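The holes are at (311.2,196.2) and (347.8,227.2), within about half a pixel of the pins, so I'm lowering gently.

arm_command(steps=[-1,0,0,0.03,0,-1,0,0,0.03,0,-1,0,0,0.03,0,-1,0,0,0.02,0,-1,0,0,0.02,0,-1,0,0,0.02,0,-1,0,0,0,0,-1,0,0,0,0])

```text
t: 10.55
tcp_pos: [529.1, 83.0, 84.7]
ee_rot: [-3.142, -0.0, 1.183]
wrist_force: [-0.2, -0.5, -4.4]
width: 0.153
grip_force: 30.0
```

arm_command(steps=[-1,0,0,0.02,0,-1,0,0,0.02,0,-1,0,0,0.02,0,-1,0,0,0.02,0,-1,0,0,0.02,0,-1,0,0,0.02,0,-1,0,0,0.01,0,-1,0,0,0,0])

```text
t: 11.35
tcp_pos: [528.9, 83.0, 71.5]
ee_rot: [-3.141, 0.0, 1.183]
wrist_force: [0.3, 0.2, -4.5]
width: 0.151
grip_force: 30.0
```

arm_command(steps=[-1,0,0,0.01,0,-1,0,0,0.01,0,-1,0,0,0.01,0,-1,0,0,0.005,0,-1,0,0,0,0,-1,0,0,0,0,-1,0,0,0,0,-1,0,0,0,0])

```text
t: 12.15
tcp_pos: [529.1, 83.0, 68.8]
ee_rot: [3.141, -0.0, 1.183]
wrist_force: [-3.4, 0.1, 6.0]
width: 0.148
grip_force: 30.0
```

arm_command(steps=[0,0,0,0,0,0,0,0,0,0,0,0,0,0,0,0,0,0,0,0,0,0,0,-0.2,0,0,0,0,-0.3,0,0,0,0,-0.3,0,0,0,0,-0.3,0])

```text
t: 12.95
tcp_pos: [528.9, 83.0, 179.2]
ee_rot: [-3.141, 0.0, 1.183]
wrist_force: [-0.5, 0.6, 0.2]
width: 0.499
grip_force: 0.0
```

arm_command(steps=[0,0,-0.3,-0.2,0,0,0,-0.4,0,0,0,0,-0.4,0,0,0,0,-0.4,0,0,0,0,-0.4,0,0,0,0,0,0,0,0,0,0,0,0,0,0,0,0,0])

```text
t: 13.75
tcp_pos: [354.4, 154.6, 198.5]
ee_rot: [3.14, -0.001, 1.183]
wrist_force: [0.3, 1.0, -0.1]
width: 0.501
grip_force: 0.0
```

```bash
cat > g.py <<'E'
from h import *
np.set_printoptions(precision=1,suppress=True)
T=camera("top");S=camera("side"); s=read_state(); print(s["t"],s["tcp_pos"])
o=np.array([527.4,79.]);M=np.array([[.378,.926],[-.926,.378]])
def cl(P,r0,r1,c0,c1):
    v,u=np.mgrid[r0:r1,c0:c1]; u=u.ravel();v=v.ravel();zz=P["z_map"][v,u];k=zz>0;u=u[k];v=v[k];zz=zz[k]
    n=cv2.undistortPoints(np.c_[u,v].astype(float).reshape(-1,1,2),P["mtx"],np.array(P["dist"])).reshape(-1,2)
    X=(np.c_[n,np.ones(len(n))]*zz[:,None]-np.array(P["t"]).ravel())@np.array(P["R"])
    return np.c_[(X[:,:2]-o)@M.T,X[:,2]]
for nm,P in(("T",cl(T,190,300,240,380)),("S",cl(S,180,320,260,400))):
    m=(abs(P[:,0])<48)&(abs(P[:,1])<60)&(abs(P[:,0])>5); m2=m&(abs(P[:,2]-60)<6); print(nm,"plate top z",P[m2][:,2].mean(),m2.sum())
    m=(P[:,0]<-88)&(P[:,0]>-190)&(abs(P[:,1])<32)&(P[:,2]>26); Q=P[m]; print(nm,"latch"); print(Q[np.argsort(Q[:,0])][::max(1,len(Q)//45)])
for n in ["lever_grip","bail_bar","plate_grip","keeper","latch_pivot"]:
    a=pinpoint(T,n);b=pinpoint(S,n)
    for i in a[:3]:
        for j in b[:3]:
            q=tri(T,i["uv"],S,j["uv"]); e=np.hypot(*(proj(T,q)[0]-i["uv"]))
            if e<3 and -90<q[1]<200: print(n,M@(q[:2]-o),q[2],round(e,1),i["conf"],j["conf"])
a=cv2.resize(T["image"][205:285,280:360],None,fx=5,fy=5,interpolation=cv2.INTER_CUBIC)
b=cv2.resize(S["image"][215:295,280:360],None,fx=5,fy=5,interpolation=cv2.INTER_CUBIC)
cv2.imwrite("pics/g1.png",np.hstack([a,b]))
E
python3 g.py
```

```text
13.85 [354.3 154.4 198.2]
T plate top z 59.21702367223115 1570
T latch
[[-154.    -2.3  100.4]
 [-152.8    0.4   98.7]
 [-151.6    4.3  103.8]
 [-150.4    6.9  101.5]
 [-149.    -2.1  103.6]
 [-147.8    1.2  105.7]
 [-146.6    3.1   98.9]
 [-145.3    5.8   96.6]
 [-144.1    8.4   94.2]
 [-143.    -6.3   93.3]
 [-141.7   -4.    88.9]
 [-140.4   -1.5   85.6]
 [-139.6   -2.7   91.2]
 [-138.3   -0.6   85.7]
 [-137.3    6.7   65.2]
 [-136.2    0.5   86.6]
 [-135.2    7.7   65.8]
 [-134.1    1.1   84.6]
 [-133.7   -8.   117.3]
 [-133.3   14.2  116.9]
 [-133.    19.3  117.4]
 [-132.4   -5.2  115.9]
 [-132.1   -0.3  115.4]
 [-131.7   11.   122.7]
 [-131.3   15.5  119.4]
 [-130.9    2.4  113.5]
 [-130.6   22.1   80.9]
 [-130.1  -16.6  115.9]
 [-129.9   20.8   86.7]
 [-129.4  -17.8  120.5]
 [-129.     4.3  119.9]
 [-128.6    9.   117.6]
 [-128.1  -15.4  117.6]
 [-127.7  -11.   114. ]
 [-127.2   -0.   118.8]
 [-125.9   21.7   64.7]
 [-125.4  -14.6   75.7]
 [-124.7   -4.8   71.6]
 [-123.4    9.2   59.9]
 [-121.9    6.5   70.6]
 [-120.7   -3.7   53.4]
 [-119.7    7.2   69.2]
 [-118.6    9.3   47.
[... 1066 characters left out ...]
  -4.1   59.2]
 [-131.2   16.1   91.7]
 [-131.1   10.7   57.8]
 [-130.9  -16.6   71.1]
 [-130.7  -18.6   59.5]
 [-130.4  -20.6   53.7]
 [-130.1   15.2   58.5]
 [-129.7   17.9  118.1]
 [-129.6   14.1  107.8]
 [-129.4   -1.5   59.3]
 [-129.    -9.7   55.3]
 [-128.5  -22.2   81.8]
 [-128.1    3.3   47.6]
 [-127.2  -19.8   76.9]
 [-125.8   -2.6   55.9]
 [-123.2  -10.1   40.1]
 [-121.8    0.7   53.7]
 [-119.6   -0.6   36.5]
 [-116.5  -10.5   48.2]
 [-111.6   -5.    59.6]]
lever_grip [-138.2    0.3] 87.46844157042918 0.9 0.54 0.57
bail_bar [-126.1    1.8] 107.23424875467572 0.1 0.51 0.58
plate_grip [0.9 1. ] 81.5991816391995 0.9 0.89 0.84
latch_pivot [-117.4   -3.3] 50.075845393485515 1.8 0.75 0.8
```

View pics/g1.png

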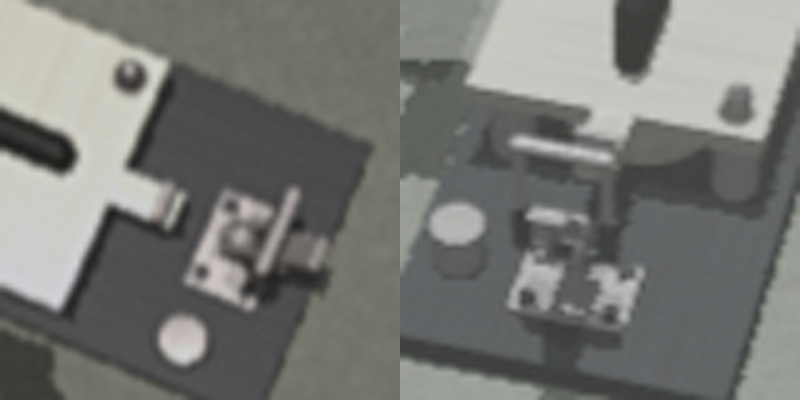

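The plate is home: both pins show through it and its top is at about 59–60 mm. The lever stands at roughly 0.9 rad. The bail is upright with its bar at about x −131, z 117. The plan from here:
1. Push the lever upright from behind with the fingers shut.
2. Tip the bail over the keeper.
3. Press the lever closed.

```bash
cat > fx.py <<'E'
import sys
from plan import *
# like plan but waypoints in fixture frame x,y,z
o=np.array([527.4,79.]);ex=np.array([.378,.926]);ey=np.array([-.926,.378])
w=[]
for a in sys.argv[3:]:
    x,y,z=map(float,a.split(",")); q=o+x*ex+y*ey; w.append([q[0],q[1],z,67.8])
s=read_state(); d=np.array(s["tcp_pos"][:2])-o; print("now fx",d@ex,d@ey)
plan(float(sys.argv[1]),float(sys.argv[2]),w)
E
python3 fx.py -1 40 -190,0,190 -190,0,80
```

```text
now fx 4.273573675245916 189.96596237133377
from [353.2 154.7 198.2] [180.   -0.   67.8] t 14.35
CALL [-1.0, -0.28, 0.27, 0.01, 0.0, -1.0, -0.28, 0.27, 0.01, 0.0, -1.0, -0.28, 0.27, 0.01, 0.0, -1.0, -0.28, 0.27, 0.01, 0.0, -1.0, -0.27, 0.27, 0.01, 0.0, -1.0, -0.28, 0.27, 0.02, 0.0, -1.0, -0.27, 0.28, 0.01, 0.0, -1.0, 0.0, 0.0, 0.37, 0.0]
CALL [-1.0, 0.0, 0.0, 0.37, 0.0, -1.0, 0.0, 0.0, 0.36, 0.0, -1.0, 0, 0, 0, 0, -1.0, 0, 0, 0, 0, -1.0, 0, 0, 0, 0, -1.0, 0, 0, 0, 0, -1.0, 0, 0, 0, 0, -1.0, 0, 0, 0, 0]
end [455.8 -96.7  80.2] 67.80108035912399
```

arm_command(steps=[-1.0,-0.28,0.27,0.01,0.0,-1.0,-0.28,0.27,0.01,0.0,-1.0,-0.28,0.27,0.01,0.0,-1.0,-0.28,0.27,0.01,0.0,-1.0,-0.27,0.27,0.01,0.0,-1.0,-0.28,0.27,0.02,0.0,-1.0,-0.27,0.28,0.01,0.0,-1.0,0.0,0.0,0.37,0.0])

```text
t: 15.15
tcp_pos: [460.7, -101.7, 156.1]
ee_rot: [3.13, 0.001, 1.18]
wrist_force: [0.5, 0.1, -0.7]
width: 0.006
grip_force: 0.0
```

arm_command(steps=[-1.0,0.0,0.0,0.37,0.0,-1.0,0.0,0.0,0.36,0.0,-1.0,0,0,0,0,-1.0,0.2,0,0,0,-1.0,0.05,0,0,0,-1.0,0.05,0,0,0,-1.0,0.05,0,0,0,-1.0,0.05,0,0,0])

```text
t: 15.95
tcp_pos: [471.3, -59.6, 80.9]
ee_rot: [3.14, -0.0, 1.183]
wrist_force: [0.1, -0.2, 0.3]
width: 0.002
grip_force: 0.6
```

```bash
python3 fx.py -1 6 -129,0,82
```

```text
now fx -149.5290689276339 -0.45031841230262615
from [471.3 -59.6  80.9] [ 1.7992e+02 -1.0000e-02  6.7800e+01] t 15.95
CALL [-1.0, 0.051, -0.001, -0.003, 0.0, -1.0, 0.051, -0.001, -0.003, 0.0, -1.0, 0.051, -0.001, -0.002, 0.0, -1.0, 0.052, -0.001, -0.003, 0.0, -1.0, 0, 0, 0, 0, -1.0, 0, 0, 0, 0, -1.0, 0, 0, 0, 0, -1.0, 0, 0, 0, 0]
end [478.7 -40.5  82. ] 67.79816127963153
```

arm_command(steps=[-1.0,0.05,0,0,0.0,-1.0,0.05,0,0,0.0,-1.0,0.05,0,0,0.0,-1.0,0.05,0,0,0.0,-1.0,0.02,0,0,0,-1.0,0,0,0,0,-1.0,0,0,0,0,-1.0,0,0,0,0])

```text
t: 16.75
tcp_pos: [479.1, -39.3, 80.1]
ee_rot: [-3.141, -0.0, 1.183]
wrist_force: [0.1, -0.2, -0.5]
width: 0.004
grip_force: 0.0
```

```bash
sed -i 's/g1.png/g2.png/; s/for nm,P in(("T".*/for nm,P in(("T",cl(T,190,300,240,380)),("S",cl(S,170,320,260,400))):/; s/P\[:,0\]<-88/P[:,0]<-60/; s/P\[:,2\]>26/P[:,2]>76/; s/\/\/45/\/\/30/; s/215:295,280:360/200:280,290:370/' g.py; python3 g.py; python3 fx.py -1 6 -129,0,82|head -1
```

```text
16.85 [479.1 -39.3  80.2]
T plate top z 59.21701797723944 1107
T latch
[[-190.    21.6  437.5]
 [-183.4  -13.9  442.7]
 [-178.7  -16.8  443.9]
 [-174.7    2.   443.2]
 [-170.8    0.1  412. ]
 [-167.    14.   436.2]
 [-163.1   30.3  423.1]
 [-159.7    9.2  439.2]
 [-156.4   25.2  295.6]
 [-153.   -29.9  432.1]
 [-149.5  -16.2  438.3]
 [-145.6  -22.4  435. ]
 [-141.5    1.7  440.4]
 [-137.3   -0.7  437.7]
 [-133.3    9.9  438.4]
 [-129.1   19.8  435.8]
 [-124.9   17.9  435.1]
 [-120.7  -21.2  432.8]
 [-116.4  -23.7  430.4]
 [-112.2   27.5  430.7]
 [-107.8  -23.5  430.6]
 [-103.7  -12.2  438.9]
 [ -99.6   10.3  438.1]
 [ -95.6   -7.3  437.8]
 [ -91.6   23.4  435. ]
 [ -86.8   19.9  440.7]
 [ -82.4    9.7  440.8]
 [ -78.2  -12.1  438.2]
 [ -73.9    1.6  442.5]
 [ -68.9  -13.9  436.7]
 [ -62.3   24.3  417. ]]
S plate top z 58.731651545437806 213
S latch
[[-170.4  -12.4  283.7]
 [-166.8   -1.6  245.5]
 [-165.9    4.8  289.8]
 [-165.3  -14.2  256.6]
 [-164.8   -0.1  283.1]
 [-164.1    4.6  317.2]
 [-163.7  -15.5  255.5]
 [-163.2    6.4  324.8]
 [-162.5    1.5  162.7]
 [-161.7  -17.5  313.4]
 [-160.8  -24.   280.5]
 [-159.8  -18.7  316.5]
 [-158.6  -10.5  254.7]
 [-157.5  -14.6  167.2]
 [-156.3   18.2  184. ]
 [-155.   -28.   327.6]
 [-154.2    9.3  179. ]
 [-153.2   11.1  193.2]
 [-152.5   -5.7  181.2]
 [-151.6  -15.   174.8]
 [-150.7   11.2  216. ]
 [-149.9  -16.8  207. ]
 [-148.9  -14.2  166.7]
 [-147.6   28.   199.2]
 [-144.8   21.   200.9]
 [-140.5    2.8  110.3]
 [-138.7  -14.8  101.9]
 [-136.9  -10.2   95.9]
 [-124.5  -13.5  177.7]
 [-112.2  -16.2  200.7]
 [-104.2  -17.9   90.8]]
plate_grip [0.6 0.6] 83.71581157198199 1.1 0.56 0.74
keeper [-74.5   0.3] 72.89596749480587 0.2 0.64 0.54
now fx -127.70730838409278 -0.05727245742285979
```

View pics/g2.png

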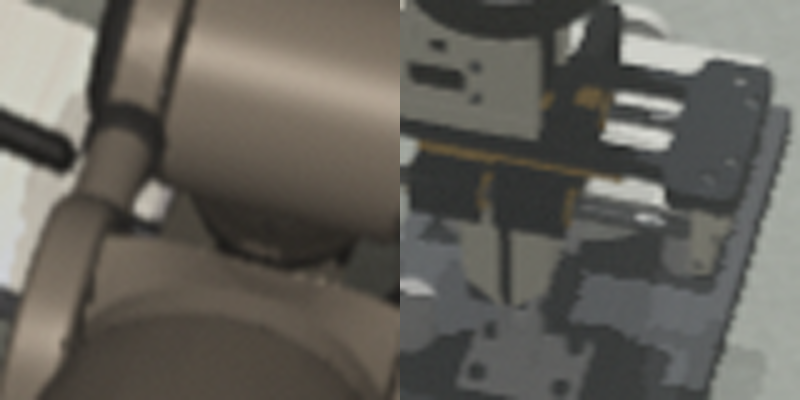

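arm_command(steps=[-1,-0.15,0,0,0,-1,0,0,-0.4,0,-1,0,0,-0.4,0,-1,0,0,-0.4,0,-1,0,0,-0.4,0,-1,0,0,0,0,-1,0,0,0,0,-1,0,0,0,0])

```text
t: 18.15
tcp_pos: [472.8, -52.9, 238.9]
ee_rot: [-3.139, 0.0, 1.183]
wrist_force: [-0.3, 0.6, -0.4]
width: 0.004
grip_force: 0.0
```

```bash
cat > k.py <<'E'
from h import *
np.set_printoptions(precision=1,suppress=True)
S=camera("side"); s=read_state(); print(s["t"],s["tcp_pos"])
o=np.array([527.4,79.]);M=np.array([[.378,.926],[-.926,.378]])
v,u=np.mgrid[200:300,270:380]; u=u.ravel();v=v.ravel();zz=S["z_map"][v,u];k=zz>0;u=u[k];v=v[k];zz=zz[k]
n=cv2.undistortPoints(np.c_[u,v].astype(float).reshape(-1,1,2),S["mtx"],np.array(S["dist"])).reshape(-1,2)
X=(np.c_[n,np.ones(len(n))]*zz[:,None]-np.array(S["t"]).ravel())@np.array(S["R"])
F=np.c_[(X[:,:2]-o)@M.T,X[:,2]]
hi=(s["tcp_pos"][2]-8)
for nm,c in(("handle|y|<9",(abs(F[:,1])<9)&(F[:,0]<-100)),("bar",(abs(F[:,1])<17)&(F[:,0]>-100)&(F[:,0]<-58)),("rods",(abs(abs(F[:,1])-18)<5)&(F[:,0]<-62))):
    m=c&(F[:,2]>52)&(F[:,2]<hi)&(F[:,0]>-185); Q=F[m]; Q=Q[np.argsort(Q[:,2])]; print(nm,len(Q)); print(Q[::max(1,len(Q)//14)])
cv2.imwrite("pics/k%d.png"%int(s["t"]*100),cv2.resize(S["image"][205:285,280:360],None,fx=6,fy=6,interpolation=cv2.INTER_CUBIC))
E
python3 k.py; ls pics
```

```text
18.2 [472.7 -52.9 238.7]
handle|y|<9 196
[[-126.7   -7.    52. ]
 [-121.8    2.8   56.1]
 [-123.6    2.2   64.2]
 [-126.9    3.3   67.3]
 [-116.6   -2.3   72.9]
 [-124.5   -6.6   76.4]
 [-115.5   -8.4   79.3]
 [-116.    -8.5   85.7]
 [-119.3   -3.3   90.6]
 [-116.2   -8.7   94.6]
 [-117.    -0.7   99.1]
 [-117.9    1.   105.2]
 [-114.8   -6.4  109.8]
 [-112.2   -7.7  113.1]]
bar 127
[[-77.   -8.5  52.3]
 [-58.3   5.1  57.1]
 [-59.7   0.4  59.7]
 [-62.3  -2.5  63. ]
 [-77.4  -0.1  68.3]
 [-76.3  -4.1  71.3]
 [-93.7  16.2  97.5]
 [-85.   14.3 106.7]
 [-88.7   7.  109.2]
 [-86.9   1.2 111.9]
 [-97.5  14.9 112.9]
 [-87.1   5.3 113.8]
 [-86.1 -13.2 114.7]
 [-92.    6.  115.5]
 [-89.4 -11.9 117.4]]
rods 212
[[-122.9  -20.7   60.9]
 [-113.6  -22.4   66.5]
 [-121.5   19.5   69.1]
 [-116.2   18.8   72.8]
 [-119.1  -17.6   76.7]
 [-111.1  -15.5   79.7]
 [-111.4   15.7   83.3]
 [-109.9   18.2   87. ]
 [-101.6  -19.3   91.5]
 [-103.4   13.5   96.3]
 [ -98.8   14.7  100. ]
 [ -95.6  -17.7  105.1]
 [ -87.7   15.6  109. ]
 [ -86.6   17.9  113. ]
 [ -86.7   15.8  116.4]]
c1.png
d1.png
e1.png
f1.png
g1.png
g2.png
k1820.png
s0.png
t0.png
```

The handle is upright (lever about 1.62) and the bar is at about (−84.5, 112). Next I tip it from above.

```bash
python3 fx.py -1 30 -78,0,225 -78,0,130; python3 k.py >/dev/null
```

```text
now fx -142.83357598370145 0.7672945701210058
from [472.7 -52.9 238.7] [-1.7983e+02  2.0000e-02  6.7800e+01] t 18.2
CALL [-1.0, 0.22, 0.0, 0.05, 0.0, -1.0, 0.21, 0.0, 0.04, 0.0, -1.0, 0.22, 0.01, 0.05, 0.0, -1.0, 0.0, 0.0, 0.24, 0.0, -1.0, 0.0, 0.0, 0.24, 0.0, -1.0, 0.0, 0.0, 0.23, 0.0, -1.0, 0.0, 0.0, 0.24, 0.0, -1.0, 0, 0, 0, 0]
end [498.2   6.9 129.7] 67.80463116368932
```

arm_command(steps=[-1.0,0.22,0.0,0.05,0.0,-1.0,0.21,0.0,0.04,0.0,-1.0,0.22,0.01,0.05,0.0,-1.0,0.0,0.0,0.24,0.0,-1.0,0.0,0.0,0.24,0.0,-1.0,0.0,0.0,0.23,0.0,-1.0,0.0,0.0,0.24,0.0,-1.0,0,0,0,0])

```text
t: 19.05
tcp_pos: [496.3, 7.0, 127.5]
ee_rot: [-3.133, 0.002, 1.183]
wrist_force: [0.5, -0.3, -0.2]
width: 0.004
grip_force: 0.0
```

arm_command(steps=[-1,0,0,0.06,0,-1,0,0,0.06,0,-1,0,0,0.05,0,-1,0,0,0.05,0,-1,0,0,0.05,0,-1,0,0,0.05,0,-1,0,0,0.03,0,-1,0,0,0,0])

```text
t: 19.85
tcp_pos: [498.4, 6.6, 95.5]
ee_rot: [-3.14, 0.001, 1.183]
wrist_force: [0.5, -0.1, -0.3]
width: 0.005
grip_force: 0.0
```

```bash
python3 k.py; python3 fx.py -1 30 -78,0,200 | head -1
```

```text
19.9 [498.6   6.6  95.8]
handle|y|<9 53
[[-130.1    4.7   52.4]
 [-127.7    1.2   53.8]
 [-131.7    0.    55.3]
 [-126.3   -2.7   56.4]
 [-111.1    1.5   57.3]
 [-113.6   -1.3   57.8]
 [-132.7    3.9   58.4]
 [-134.7    7.5   59.5]
 [-139.4   -8.4   60. ]
 [-141.4   -6.9   61.7]
 [-134.8    3.2   63.7]
 [-138.5    4.3   64.4]
 [-133.4   -6.8   65.1]
 [-138.6    6.3   66.9]
 [-139.     4.    68. ]
 [-127.8   -7.5   71.3]
 [-127.2    5.2   73. ]
 [-141.5   -7.1   76.6]]
bar 128
[[-80.9   5.5  52.5]
 [-76.1 -10.5  54.9]
 [-63.7  -9.4  57.2]
 [-82.4   0.8  58.2]
 [-78.7   3.9  59.6]
 [-60.3   0.2  60.3]
 [-80.6   1.2  62.2]
 [-77.9   4.1  64.8]
 [-75.6  -3.9  67.5]
 [-76.5   4.4  69.2]
 [-72.5  -5.2  70.7]
 [-98.4 -16.3  72.9]
 [-92.7  16.8  82. ]
 [-81.6  -5.6  85.6]
 [-91.6  12.8  87.8]]
rods 175
[[-129.7  -18.3   52.4]
 [-133.6   14.2   56.5]
 [-129.4  -18.2   58. ]
 [-124.3  -16.9   61.2]
 [-114.2   13.2   63.4]
 [-114.7   19.4   65.2]
 [-108.7  -21.2   67. ]
 [-120.    13.6   69.3]
 [-113.1  -20.2   71.2]
 [-103.8  -21.9   74. ]
 [-100.6  -19.    75.8]
 [ -96.8  -22.2   78.8]
 [ -95.9   18.    81.9]
 [ -89.4  -18.2   84.9]
 [ -81.9   13.4   86.8]]
now fx -77.93396993860962 -0.7501110516161192
```

arm_command(steps=[-1,0,0,-0.3,0,-1,0,0,-0.4,0,-1,0,0,-0.4,0,-1,0,0,0,0,-1,0,0,0,0,-1,0,0,0,0,-1,0,0,0,0,-1,0,0,0,0])

```text
t: 20.7
tcp_pos: [498.5, 6.7, 205.1]
ee_rot: [-3.139, 0.0, 1.183]
wrist_force: [0.1, 0.1, -0.0]
width: 0.004
grip_force: 0.0
```

```bash
python3 k.py; ls -t pics|head -1; cp $(ls -t pics/*|head -1) pics/n.png
```

```text
20.75 [498.6   6.7 205.3]
handle|y|<9 83
[[-133.2    3.9   52.9]
 [-127.5    3.3   56.1]
 [-133.3   -0.5   57.3]
 [-129.3    0.7   58.6]
 [-135.1   -3.1   59.9]
 [-134.2    7.6   61.9]
 [-139.4   -6.4   62.4]
 [-134.     5.5   65.2]
 [-135.2   -7.3   67.1]
 [-127.8   -7.5   74.2]
 [-139.1   -8.6   83.3]
 [-153.1   -8.5   95.1]
 [-155.4    5.    96.7]
 [-157.7   -1.8   98. ]
 [-157.6   -3.8   98.4]
 [-154.5    3.2   99.1]
 [-153.6   -2.7   99.7]]
bar 164
[[-79.6  -9.2  52. ]
 [-81.3   7.5  55.3]
 [-75.9   0.4  57.7]
 [-81.4   5.3  58.9]
 [-82.8   0.6  61.6]
 [-76.8   2.2  64.2]
 [-97.1  13.7  66.6]
 [-70.8 -11.2  67.6]
 [-75.4  -1.7  69.7]
 [-87.6  16.3  71.2]
 [-80.5  14.   73.6]
 [-76.8   6.4  74.9]
 [-75.1 -14.5  75.7]
 [-78.7  -6.9  77.3]
 [-73.7   2.9  78.6]]
rods 189
[[-126.7  -19.6   52.5]
 [-131.5   19.    55.9]
 [-132.6  -17.    58.1]
 [-128.1  -17.9   59.5]
 [-122.7   19.3   61.5]
 [-113.5  -20.3   62.8]
 [-107.7   19.3   64. ]
 [-108.1   17.    65. ]
 [ -97.6   15.7   66.6]
 [ -97.2   15.8   69.2]
 [ -77.8   16.9   70.2]
 [ -87.6   16.3   71.2]
 [ -83.3  -18.7   73.1]
 [ -73.2   16.    74.7]
 [ -74.   -14.2   77.5]]
k2075.png
```

View pics/n.png

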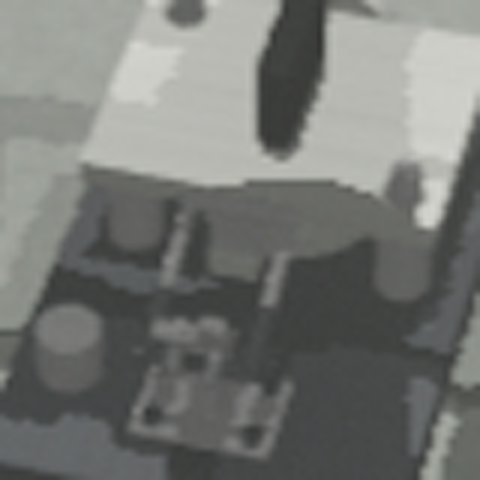

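The side view shows the lever back at about 0.9 and the bar now resting on top of the keeper (x about −75, z about 75). Raising the lever again should slide it over the keeper.

```bash
python3 fx.py -1 40 -190,0,200 -190,0,80 -160,0,80
```

```text
now fx -77.82484282876875 -0.6785367689247492
from [498.6   6.7 205.3] [-1.7989e+02  2.0000e-02  6.7800e+01] t 20.75
CALL [-1.0, -0.37, 0.0, 0.02, 0.0, -1.0, -0.38, 0.0, 0.02, 0.0, -1.0, -0.37, -0.01, 0.01, 0.0, -1.0, 0.0, 0.0, 0.3, 0.0, -1.0, 0.0, 0.0, 0.3, 0.0, -1.0, 0.0, 0.0, 0.3, 0.0, -1.0, 0.0, 0.0, 0.3, 0.0, -1.0, 0.3, 0.0, 0.0, 0.0]
end [466.7 -68.8  80.3] 67.80330019933072
```

arm_command(steps=[-1.0,-0.37,0.0,0.02,0.0,-1.0,-0.38,0.0,0.02,0.0,-1.0,-0.37,-0.01,0.01,0.0,-1.0,0.0,0.0,0.3,0.0,-1.0,0.0,0.0,0.3,0.0,-1.0,0.0,0.0,0.3,0.0,-1.0,0.0,0.0,0.3,0.0,-1.0,0,0.0,0.0,0.0])

```text
t: 21.55
tcp_pos: [453.1, -95.7, 77.9]
ee_rot: [-3.133, 0.0, 1.183]
wrist_force: [0.2, -0.0, 0.7]
width: 0.006
grip_force: 0.0
```

arm_command(steps=[-1.0,0.2,0,0,0,-1.0,0.1,0,0,0,-1.0,0.06,0,0,0,-1.0,0.06,0,0,0,-1.0,0.06,0,0,0,-1.0,0.06,0,0,0,-1.0,0.04,0,0,0,-1.0,0,0,0,0])

```text
t: 22.35
tcp_pos: [477.8, -42.4, 81.1]
ee_rot: [-3.141, -0.0, 1.184]
wrist_force: [-0.6, -0.1, 1.0]
width: 0.007
grip_force: 0.0
```

arm_command(steps=[-1.0,0.03,0,0,0,-1.0,0.02,0,0,0,-1.0,0.01,0,0,0,-1.0,0.01,0,0,0,-1.0,0,0,0,0,-1.0,0,0,0,0,-1.0,-0.1,0,0,0,-1.0,-0.15,0,0,0])

```text
t: 23.15
tcp_pos: [470.8, -59.7, 81.1]
ee_rot: [3.141, -0.0, 1.185]
wrist_force: [-1.0, -0.5, -0.4]
width: 0.004
grip_force: 0.0
```

arm_command(steps=[-1,0,0,-0.3,0,-1,0,0,-0.4,0,-1,0,0,-0.4,0,-1,0,0,-0.2,0,-1,0,0,0,0,-1,0,0,0,0,-1,0,0,0,0,-1,0,0,0,0])

```text
t: 23.95
tcp_pos: [470.2, -59.5, 209.9]
ee_rot: [-3.139, 0.0, 1.183]
wrist_force: [0.4, 0.3, 0.4]
width: 0.001
grip_force: 0.0
```

```bash
python3 k.py; python3 fx.py -1 30 -78,0,200 | head -1
```

```text
24.0 [470.3 -59.5 210.1]
handle|y|<9 197
[[-124.1    4.3   52.2]
 [-125.3    3.9   56.5]
 [-122.9    2.3   63.4]
 [-125.5    7.9   67.5]
 [-126.3    5.5   72. ]
 [-111.7   -5.2   74.6]
 [-119.6    3.1   77.6]
 [-116.8   -4.6   82.5]
 [-113.5    0.4   89.5]
 [-114.5    0.1   93.5]
 [-112.    -5.5   98.2]
 [-111.1    5.   103.1]
 [-111.    -7.4  109.1]
 [-104.5    0.5  112. ]
 [-113.8   -2.1  116.1]]
bar 98
[[-80.8  -5.2  52.2]
 [-83.   -8.   55.2]
 [-69.6  -8.8  56.9]
 [-77.3  -4.3  60.4]
 [-66.3 -16.5  61.6]
 [-61.9 -11.   61.8]
 [-91.2  15.4  63.2]
 [-63.9  -0.8  64. ]
 [-61.7  -0.2  64.8]
 [-63.2  -9.2  65.5]
 [-63.2 -11.4  66.1]
 [-95.2  16.4  66.9]
 [-84.4  15.1  68.3]
 [-75.5  -3.9  70.4]]
rods 136
[[ -99.3   13.2   60. ]
 [ -79.3   18.8   62.3]
 [ -84.5  -21.2   63.1]
 [ -71.6   18.8   63.6]
 [ -71.5  -17.8   64.2]
 [ -93.4   19.1   64.5]
 [ -80.3  -22.2   65.1]
 [ -66.1  -20.7   65.5]
 [ -96.8   16.    65.7]
 [ -62.6  -13.4   66. ]
 [-122.5  -22.7   66.8]
 [ -98.6   17.6   67.1]
 [ -80.9   16.1   67.6]
 [-100.8  -21.2   67.8]
 [ -78.4  -21.7   69. ]
 [-111.9   13.7   72.7]]
now fx -149.82447382852672 0.47591542759401
```

The bar is behind the keeper at about (−62, 63) and the lever is upright. Now I press the lever along its arc.

```bash
python3 fx.py -1 40 -88,0,200 -88,0,92
```

```text
now fx -149.82447382852672 0.47591542759401
from [470.3 -59.5 210.1] [-1.7986e+02  1.0000e-02  6.7800e+01] t 24.0
CALL [-1.0, 0.31, 0.0, 0.05, 0.0, -1.0, 0.31, 0.0, 0.05, 0.0, -1.0, 0.0, 0.0, 0.36, 0.0, -1.0, 0.0, 0.0, 0.36, 0.0, -1.0, 0.0, 0.0, 0.36, 0.0, -1.0, 0, 0, 0, 0, -1.0, 0, 0, 0, 0, -1.0, 0, 0, 0, 0]
end [493.8  -2.1  92.1] 67.80317327164029
```

arm_command(steps=[-1.0,0.31,0.0,0.05,0.0,-1.0,0.31,0.0,0.05,0.0,-1,0,0,0,0,-1.0,0.0,0.0,0.36,0.0,-1.0,0.0,0.0,0.36,0.0,-1.0,0.0,0.0,0.36,0.0,-1.0,0,0,0,0,-1.0,0,0,0,0])

```text
t: 24.8
tcp_pos: [494.2, -2.6, 93.4]
ee_rot: [-3.14, 0.0, 1.183]
wrist_force: [1.0, -0.2, 0.6]
width: 0.004
grip_force: 0.0
```

arm_command(steps=[-1,-0.1,0,-0.01,0,-1,-0.1,0,-0.01,0,-1,-0.11,0,-0.04,0,-1,-0.09,0,0.04,0,-1,-0.08,0,0.06,0,-1,-0.07,0,0.07,0,-1,0,0,0,0,-1,0,0,0,0])

```text
t: 25.6
tcp_pos: [473.1, -53.2, 81.7]
ee_rot: [-3.14, 0.0, 1.183]
wrist_force: [0.9, 0.5, -0.1]
width: 0.005
grip_force: 0.0
```

```bash
python3 fx.py -1 30 -154,0,50 | head -2
```

```text
now fx -142.90572532448846 0.31488844877848177
from [473.1 -53.2  81.7] [-179.92    0.     67.77] t 25.6
```

arm_command(steps=[-1,-0.03,0,0.04,0,-1,-0.03,0,0.04,0,-1,-0.02,0,0.05,0,-1,-0.02,0,0.05,0,-1,-0.01,0,0.05,0,-1,-0.01,0,0.05,0,-1,0,0,0.02,0,-1,0,0,0,0])

```text
t: 26.4
tcp_pos: [468.8, -64.4, 52.0]
ee_rot: [-3.141, 0.0, 1.183]
wrist_force: [0.2, -0.4, 1.1]
width: 0.004
grip_force: 0.3
```

```bash
python3 k.py; python3 fx.py -1 30 -154,0,50 | head -2
```

```text
26.45 [468.9 -64.3  52.1]
handle|y|<9 0
[]
bar 0
[]
rods 0
[]
now fx -154.79324999756108 0.02423993065360573
from [468.9 -64.3  52.1] [-179.98    0.     67.8 ] t 26.45
```

arm_command(steps=[-1,0,0,0.01,0,-1,0,0,0.01,0,-1,0,0,0.01,0,-1,0,0,0.01,0,-1,0,0,0,0,-1,0,0,0,0,-1,0,0,0,0,-1,0,0,0,0])

```text
t: 27.25
tcp_pos: [469.2, -64.3, 50.9]
ee_rot: [3.14, 0.0, 1.184]
wrist_force: [-9.8, 0.5, 30.8]
width: 0.006
grip_force: 15.2
```

The lever is on its stop: TCP z is 51 with 31 N of force. Now I back off and check.

arm_command(steps=[-1,0,0,-0.1,0,-1,0,0,-0.3,0,-1,0,0,-0.4,0,-1,0,0,-0.4,0,-1,-0.3,0,-0.3,0,-1,-0.3,0,0,0,-1,0,0,0,0,-1,0,0,0,0])

```text
t: 28.05
tcp_pos: [446.1, -119.8, 198.1]
ee_rot: [-3.141, -0.001, 1.182]
wrist_force: [0.5, 0.6, 0.5]
width: 0.008
grip_force: 0.0
```

```bash
sed -i 's/F\[:,2\]>52/F[:,2]>35/; s/205:285,280:360/200:300,280:380/' k.py; python3 k.py; cp $(ls -t pics/*|head -1) pics/z.png
```

```text
28.1 [ 446.2 -119.4  197.8]
handle|y|<9 239
[[-139.3   -8.1   35.4]
 [-177.3   -8.3   44.2]
 [-121.     3.2   46.1]
 [-172.4    3.3   47.5]
 [-171.     5.8   48.2]
 [-166.5   -3.3   49. ]
 [-174.6    4.7   49.6]
 [-166.     0.9   50.1]
 [-159.     2.9   50.9]
 [-129.2   -7.6   51.9]
 [-155.2    4.    52.5]
 [-149.9    1.3   53.6]
 [-125.6   -0.4   55.1]
 [-117.5   -4.5   56.6]
 [-116.9    1.9   60.3]]
bar 152
[[-79.5   8.1  47.3]
 [-98.2  15.8  52.2]
 [-70.   -8.9  54.3]
 [-81.    5.5  55.5]
 [-82.8  -5.8  57.4]
 [-58.5   0.7  58.4]
 [-79.6  16.6  60.2]
 [-74.6  15.8  61.5]
 [-87.9  16.4  62.6]
 [-82.1  13.7  63.4]
 [-82.9   2.7  64.1]
 [-75.7  -6.1  65.2]
 [-78.7  -9.   66. ]
 [-74.1   0.8  67.8]
 [-78.2   8.2  69.9]
 [-77.4   6.3  72.5]]
rods 202
[[-127.    18.7   36. ]
 [-123.9  -16.7   42.6]
 [-123.8  -20.9   43.7]
 [-121.3   18.    45.4]
 [-116.1  -18.9   47.1]
 [-118.1   16.7   48.5]
 [-108.3  -16.8   50.4]
 [-114.6   13.3   51.8]
 [-108.2   17.3   53. ]
 [ -91.6   15.5   54.6]
 [ -85.3   15.    57.3]
 [ -79.6   16.6   60.2]
 [ -86.6  -19.6   61.9]
 [ -79.9  -17.9   63.6]
 [ -69.7   14.9   65.8]]
```

View pics/z.png

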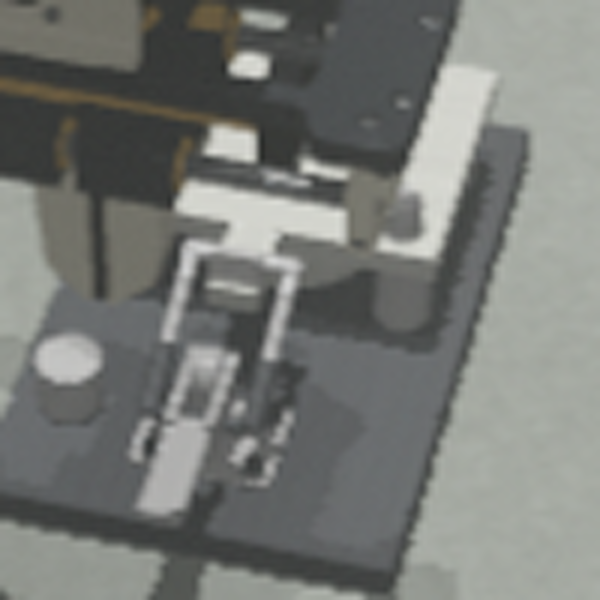

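The picture shows the lever lying flat, with the handle at about (175,470). The bail rods run to the bar behind the keeper at about (240,255), the plate is seated, and the disc hasn't moved. I'm handing in.

```bash
python3 -c "
from plant import *
print(sign_off())"
```

```text
the job is handed in; nothing more can be done
None
```

I seated the clamp plate on its pins, hooked the bail behind the keeper and pressed the lever closed onto its stop. I then handed the job in at about 28 s; the hand-in did not report a verdict.

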